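# Find the rocking corner of a gel-casting table and set its shim

## Task

The white plate of the gel-casting table rocks on one corner: press down with the fingertips on the steel screws at its corners until you find the corner that gives. Then press the orange shim tab beside that corner down flat, so that the plate stands level and firm, and leave the other three tabs up. Pick nothing up and leave the things around it where they are.

Things in the scene. Friction and masses are not known exactly. Their poses are not given: they have to be found in the camera images.
- base: Fixed grey base of the gel-casting levelling table, 176 x 196 mm and 10 mm thick, with four 38 mm wide ledges reaching 153 mm to either side (its y) under the shim tabs. Origin on the bench under its centre, z up; it carries the plate and the four shims and sets their yaw.
- plate: White casting plate, 170 (x) x 190 (y) x 12 mm, captive on a soft rubber mount on the base, a foot under each corner; axes as the base's. Origin: centre of its underside, 30 mm above the bench when level. Fixed in its middle: a clear gel tray, 76 x 112 mm, to 34 mm above the origin, and a blue comb across it at y = +30 mm, 86 mm long in x, to 47 mm. A small round spirit level is near its -x edge.
- corner_1 (a point): Top centre of the steel foot screw (20 mm across) at the plate's -x +y corner, x = -68, y = +76 mm from its centre, 44 mm above the bench. Press here. Three corners are firm: they give under 1 mm. One, different each time, has a hidden 4 mm gap under its foot: at about 3 N it sinks about 4 mm to a hard stop (the diagonal one rises as much) and springs back when let go.
- corner_2 (a point): Top centre of the steel foot screw (20 mm across) at the plate's +x +y corner, x = +68, y = +76 mm from its centre, 44 mm above the bench. Press here. Three corners are firm: they give under 1 mm. One, different each time, has a hidden 4 mm gap under its foot: at about 3 N it sinks about 4 mm to a hard stop (the diagonal one rises as much) and springs back when let go.
- corner_3 (a point): Top centre of the steel foot screw (20 mm across) at the plate's +x -y corner, x = +68, y = -76 mm from its centre, 44 mm above the bench. Press here. Three corners are firm: they give under 1 mm. One, different each time, has a hidden 4 mm gap under its foot: at about 3 N it sinks about 4 mm to a hard stop (the diagonal one rises as much) and springs back when let go.
- corner_4 (a point): Top centre of the steel foot screw (20 mm across) at the plate's -x -y corner, x = -68, y = -76 mm from its centre, 44 mm above the bench. Press here. Three corners are firm: they give under 1 mm. One, different each time, has a hidden 4 mm gap under its foot: at about 3 N it sinks about 4 mm to a hard stop (the diagonal one rises as much) and springs back when let go.
- shim_1 (a joint): Hinged shim of corner_1, rad: 0 = orange tab standing up 34 degrees (start), 0.6 = tab flat on its ledge (end stop). It stays where it is left; 5 to 10 N down on the tab turns it. As it goes flat its cam lifts the packing under that foot by 4 mm: this fills the gap at the rocking corner, but at a firm corner it jacks the plate up.
- tab_1 (a point): Press point on top of the orange tab of shim_1, 34 mm out from its hinge. The tab is 26 mm wide (base x), 48 mm long and 5 mm thick; its hinge lies 62 mm from the base's centre in x and 102 mm in y, 12.5 mm above the bench, and it points outwards (base +y). The point is 34 mm above the bench with the tab up and 15 mm with it flat.
- shim_2 (a joint): Hinged shim of corner_2, rad: 0 = orange tab standing up 34 degrees (start), 0.6 = tab flat on its ledge (end stop). It stays where it is left; 5 to 10 N down on the tab turns it. As it goes flat its cam lifts the packing under that foot by 4 mm: this fills the gap at the rocking corner, but at a firm corner it jacks the plate up.
- tab_2 (a point): Press point on top of the orange tab of shim_2, 34 mm out from its hinge. The tab is 26 mm wide (base x), 48 mm long and 5 mm thick; its hinge lies 62 mm from the base's centre in x and 102 mm in y, 12.5 mm above the bench, and it points outwards (base +y). The point is 34 mm above the bench with the tab up and 15 mm with it flat.
- shim_3 (a joint): Hinged shim of corner_3, rad: 0 = orange tab standing up 34 degrees (start), 0.6 = tab flat on its ledge (end stop). It stays where it is left; 5 to 10 N down on the tab turns it. As it goes flat its cam lifts the packing under that foot by 4 mm: this fills the gap at the rocking corner, but at a firm corner it jacks the plate up.
- tab_3 (a point): Press point on top of the orange tab of shim_3, 34 mm out from its hinge. The tab is 26 mm wide (base x), 48 mm long and 5 mm thick; its hinge lies 62 mm from the base's centre in x and 102 mm in y, 12.5 mm above the bench, and it points outwards (base -y). The point is 34 mm above the bench with the tab up and 15 mm with it flat.
- shim_4 (a joint): Hinged shim of corner_4, rad: 0 = orange tab standing up 34 degrees (start), 0.6 = tab flat on its ledge (end stop). It stays where it is left; 5 to 10 N down on the tab turns it. As it goes flat its cam lifts the packing under that foot by 4 mm: this fills the gap at the rocking corner, but at a firm corner it jacks the plate up.
- tab_4 (a point): Press point on top of the orange tab of shim_4, 34 mm out from its hinge. The tab is 26 mm wide (base x), 48 mm long and 5 mm thick; its hinge lies 62 mm from the base's centre in x and 102 mm in y, 12.5 mm above the bench, and it points outwards (base -y). The point is 34 mm above the bench with the tab up and 15 mm with it flat.
- tip_box: Bystander: yellow pipette-tip box, 85 x 118 x 54 mm, loose; origin under its centre.
- well_plate: Bystander: green well plate, 127 x 85 x 16 mm, loose; origin under its centre.
- jar: Bystander: white reagent jar with red cap, 64 mm across, 72 mm tall, loose; origin under its centre.
- spare_comb: Bystander: blue spare gel comb lying flat, 27 x 100 x 6 mm, loose; origin near the middle of its back, on the bench.

How it is judged (in metres and radians):
On the way, in this order (a step that is already met when the one before it is completed fails the run):
1. with all four tabs still up, the loose corner is pressed and rocks down by more than 2.5 mm (value of joint each of shim_1, shim_2, shim_3, shim_4 below 0.1 rad and ((height (world z) of corner_1 below 0.0415 m and contact force between the fingers and plate above 0.5 N) or (height (world z) of corner_2 below 0.0415 m and contact force between the fingers and plate above 0.5 N) or (height (world z) of corner_3 below 0.0415 m and contact force between the fingers and plate above 0.5 N) or (height (world z) of corner_4 below 0.0415 m and contact force between the fingers and plate above 0.5 N))), for 0.1 s.
2. one shim tab, and only that, is flat (((value of joint shim_1 above 0.52 rad and value of joint each of shim_2, shim_3, shim_4 below 0.1 rad) or (value of joint shim_2 above 0.52 rad and value of joint each of shim_1, shim_3, shim_4 below 0.1 rad) or (value of joint shim_3 above 0.52 rad and value of joint each of shim_1, shim_2, shim_4 below 0.1 rad) or (value of joint shim_4 above 0.52 rad and value of joint each of shim_1, shim_2, shim_3 below 0.1 rad))), for 0.1 s.
At the end, for the whole second after the job is handed in: The tab of the corner that rocked is flat (joint over 0.52 of 0.6 rad), the other three stand up (under 0.1 rad), all four plate corners are within 1.5 mm of level height, the plate is still, and the bystanders are within 20 mm of where they stood (((value of joint shim_1 above 0.52 rad and value of joint each of shim_2, shim_3, shim_4 below 0.1 rad) or (value of joint shim_2 above 0.52 rad and value of joint each of shim_1, shim_3, shim_4 below 0.1 rad) or (value of joint shim_3 above 0.52 rad and value of joint each of shim_1, shim_2, shim_4 below 0.1 rad) or (value of joint shim_4 above 0.52 rad and value of joint each of shim_1, shim_2, shim_3 below 0.1 rad)) and height (world z) of corner_1 between 0.0425 and 0.0455 m and height (world z) of corner_2 between 0.0425 and 0.0455 m and height (world z) of corner_3 between 0.0425 and 0.0455 m and height (world z) of corner_4 between 0.0425 and 0.0455 m and linear speed of plate below 0.01 m/s and distance of each of tip_box, well_plate, jar, spare_comb from where it was at the start of the episode below 0.02 m); the robot touches nothing.
It fails at once if the shim of a firm corner is pressed and jacks the plate up (corner over 2.5 mm high with its tab partly down) ((value of joint shim_1 above 0.25 rad and height (world z) of corner_1 above 0.0465 m) or (value of joint shim_2 above 0.25 rad and height (world z) of corner_2 above 0.0465 m) or (value of joint shim_3 above 0.25 rad and height (world z) of corner_3 above 0.0465 m) or (value of joint shim_4 above 0.25 rad and height (world z) of corner_4 above 0.0465 m)).
It fails at once if the plate is lifted by more than 4 mm (height (world z) of plate above 0.034 m).
It fails at once if a thing standing around is lifted off the bench or pushed more than 20 mm (height (world z) of any of tip_box, well_plate, jar, spare_comb above 0.015 m or distance of any of tip_box, well_plate, jar, spare_comb from where it was at the start of the episode above 0.02 m).
It also fails if it takes over 56 s, if anything falls off the work surface, if the arm or the gripper's body presses on something with over 40 N, if the wrist force passes 120 N, or if a joint passes its speed limit or range.

## Robot

A 7-joint arm with a two-finger parallel gripper is mounted at the origin on the work surface. World frame = base frame: x ahead of the robot, y to its left, z up, the work surface at z = 0. Lengths are in mm, angles in rad, forces in N, time in s.
With the tool pointing down it reaches from about 400 to 875 mm from the base axis. Payload 4.4 kg.
Tool frame: the origin (TCP) lies at the very end of the fingers, on their centre line; the grasp point (between the pads) lies ctrl.grip_point_offset behind it (ctrl.grip_point_offset is the distance from the TCP to the grasp point, in mm); z points along the fingers, y is the line along which they close (so a half turn about z gives the same grasp; the last joint's range is limited). The gripper opens to 85 mm and grips with 20 to 120 N. Pads are 22 mm wide; open, the fingers measure 114 mm over their backs; the gripper's body (76 mm by 85 mm) begins 54 mm behind the grasp point. The pads swing forward as they close: fully open they stand 13 mm farther back than shut.
Start: joints at [1.154, 0.628, 0.038, 1.517, -0.027, 0.996, -0.02], TCP at [223.4, -610.418, 231.313] pointing down, gripper open.
Joint ranges: [-3.06, 3.06], [-0.37, 2.12], [-1.25, 1.32], [0.18, 2.47], [-1.1, 4.24], [0.23, 1.98], [-2.94, 2.94]. Speed limits (rad/s): [2.57, 2.57, 3.14, 3.14, 3.14, 3.14, 3.14].

## Interface

Orientations are given as [roll, pitch, yaw] about the fixed x, y, z axes, in that order (R = Rz(yaw) Ry(pitch) Rx(roll)).
In Python, from cell import read_state, cams, ctrl, models gives the robot as it stands. The module is installed in compiled form; this text tells all that it offers.
- The arm moves only by the tool creep_tool, called after "Request:" as name(argument=value, ...), one argument or row to a line, values as JSON. Schema: {"type":"object","properties":{"plan":{"type":"object","properties":{"tx":{"type":"array","items":{"type":"number"},"minItems":1,"maxItems":12},"ty":{"type":"array","items":{"type":"number"},"minItems":1,"maxItems":12},"tz":{"type":"array","items":{"type":"number"},"minItems":1,"maxItems":12},"rx":{"type":"array","items":{"type":"number"},"minItems":1,"maxItems":12},"ry":{"type":"array","items":{"type":"number"},"minItems":1,"maxItems":12},"rz":{"type":"array","items":{"type":"number"},"minItems":1,"maxItems":12},"aperture":{"type":"array","items":{"type":"number"},"minItems":1,"maxItems":12}},"additionalProperties":false,"required":["tx","ty","tz","rx","ry","rz","aperture"]},"only":{"type":"string"},"quiet":{"type":"boolean"},"lines":{"type":"string"}},"required":["plan"],"additionalProperties":false}. plan is an object with one list for each field, all of the same length, 1 to 12, a row being the entries at one place: tx, ty, tz (the shift in normalised numbers (1 is 0.5 m)), rx, ry, rz (a rotation vector in shares of pi rad (1.0 is pi rad)), aperture (the finger opening in mm); each row shifts and turns the commanded pose from where the row before left it, along the tool's axes as they then stand; what a row does not reach is not made up. A row lasts 1/10 s, in which the tool goes at most 50 mm and 0.15 rad, less where a joint would pass 70% of its speed; a pose out of reach is approached as far as the arm can. The fingers move at their own pace and stop on an object; the grip force is fixed at half the most. Time passes only in rows, so rows that do not move let the fingers close. The tool returns the time, the measured TCP pose, the force, the opening and the grip force at its end. only (a regular expression) keeps the lines of the reply that match it, lines (a string "A,B") keeps lines A to B, and quiet returns only ok. A shift or turn number past 1, either way, is cut back to 1. Input that does not fit is refused with a message, and nothing moves.
- read_state(): the state, without advancing time (a new reading comes with each control period).
- cams.get_image(name): name is "scene" or "side" or "wrist"; returns (picture, depth): 480x640x3 uint8, blue, green, red; 480x640 float32, mm along the optical axis (not along the pixel's ray), 0 where there is no reading.
- cams.calibration(name): a dict with "fx", "fy", "cx", "cy" (pixels), "rvec" (rotation vector, rad) and "tvec" (3), from world to camera coordinates, as OpenCV has them; the wrist camera has in their place "hand_eye" (4x4, takes a point from camera to tool coordinates, whose origin is the TCP and whose axes are the flange's). Camera axes: x right, y down, z forward; pixel columns grow to the right and rows downward; lengths in mm; the calibration is good to about 2 mm. The wrist camera is an equidistant fisheye: a pixel r from the principal point sees the ray r / f radians off the axis. A picture is of the moment at which its call begins: read the wrist's pose just before it. calibration takes no time and is no camera call.
- ctrl.finish_job(): hands the job in; it is judged then, once.
Trained networks look in the newest picture that a camera, given by its name, has taken for a name from the list of things; names that differ only in an ending like _2 or _b are one class to them, and where a whole thing is asked for, a point or a joint stands for the part that bears it (a point fixed in the world has none). Each returns a list of dicts, best first, with "confidence" (0 to 1); they miss things now and then, are a little off and sometimes report something else, mostly with a low value. They report only what shows in the picture. A call takes as long as a camera call.
- models.search_frame(thing, camera): "extent" ([left, top, right, bottom] in pixels, round what is visible of it).
- models.mark_of(thing, camera): "position" ([column, row] in pixels: a listed point, or the origin of a listed thing).
The state is a dict: "clock": time; "qpos": joint angles; "qd": joint speeds; "tau": joint torques, N m; "eef_pos": TCP position; "tool_rot": TCP orientation; "force": force on the tool from outside, world axes, zero at the start; "torque": the same for the moment, N m; "width": finger opening in mm; "gripper_force": force on a finger pad.
Only numpy, scipy, OpenCV 4.12 (cv2) and the standard library are available. Lean on these libraries where they do the work, as an engineer would, in place of code of your own. Each camera call takes 0.05 s, during which the arm holds its last target. There are 200 camera calls.

## Working session

There is one attempt and no reset: what is moved stays moved. The work goes in short steps, Python scripts to look and compute and a tool call to move; the robot and the scene stay as the last step left them, time stands still between calls to the robot, and variables do not carry over. Pictures are saved under pics/ and viewed, at most 10 in all, crops included, and the job is handed in when it is done.

```bash
mkdir -p pics
```

Create h.py:
```python
import numpy as np, cv2
from cell import read_state, cams, ctrl, models
def KRt(n):
    c=cams.calibration(n); K=np.array([[c['fx'],0,c['cx']],[0,c['fy'],c['cy']],[0,0,1]])
    return K,cv2.Rodrigues(np.array(c['rvec'],float))[0],np.array(c['tvec'],float).ravel()
def onz(n,px,z):
    K,R,t=KRt(n); d=R.T@np.linalg.inv(K)@np.array([px[0],px[1],1.]); o=-R.T@t
    return o+d*(z-o[2])/d[2]
def deproj(n,px,dep):
    K,R,t=KRt(n); u,v=int(round(px[0])),int(round(px[1]))
    w=dep[max(v-1,0):v+2,max(u-1,0):u+2]; w=w[w>0]
    if not len(w): return None
    return R.T@(np.linalg.inv(K)@np.array([px[0],px[1],1.])*np.median(w)-t)
def proj(n,P):
    K,R,t=KRt(n); p=K@(R@np.asarray(P,float)+t); return p[:2]/p[2]
```

Run:
```python
from h import *
np.set_printoptions(precision=1,suppress=True)
s=read_state(); print(s['clock'],s['eef_pos'],s['tool_rot'],s['force'],s['width'],ctrl.grip_point_offset)
for n in ('scene','side'):
    im,d=cams.get_image(n); cv2.imwrite(f'pics/{n}0.png',im); np.save(f'{n}0.npy',d)
    for th,z in (('corner_1',44),('tab_1',34),('plate',30),('base',0),('jar',0),('tip_box',0),('well_plate',0),('spare_comb',0)):
        for r in models.mark_of(th,n)[:5]:
            p=r['position']; print(n,th,round(r['confidence'],2),np.array(p),'onz',onz(n,p,z),'depth',deproj(n,p,d))
```

```text
0.0 [ 223.2 -609.8  230.4] [-3.1 -0.   0.4] [0.2 0.2 0.3] 85.67012997392592 18.700000000000003
scene corner_1 0.95 [277.  184.2] onz [ 534.9 -169.9   44. ] depth [ 534.8 -170.    43.9]
scene corner_1 0.75 [234.7 228.9] onz [ 669.5 -135.7   44. ] depth [ 669.7 -135.3   44.4]
scene corner_1 0.57 [342.1 212.8] onz [503.2 -24.2  44. ] depth [503.5 -24.   44.3]
scene tab_1 0.65 [217.3 215.3] onz [ 665.4 -194.4   34. ] depth [ 665.8 -193.8   34.8]
scene tab_1 0.58 [365.9 226.2] onz [490.5  24.5  34. ] depth [486.2  21.4  28.4]
scene tab_1 0.58 [335.  276.9] onz [616.1  62.9  34. ] depth [617.9  64.4  37.1]
scene tab_1 0.58 [254.2 180. ] onz [ 551.7 -220.9   34. ] depth [ 552.2 -220.2   34.8]
scene plate 0.91 [289.2 226.6] onz [588.2 -79.3  30. ] depth [601.  -64.4  51.1]
scene plate 0.36 [377.4 334.5] onz [649.1 183.1  30. ] depth [656.7 187.5  45. ]
scene base 0.59 [292.1 237.3] onz [585.3 -76.2   0. ] depth [613.7 -43.6  48.8]
scene base 0.43 [238.5 228.5] onz [ 642.2 -167.     0. ] depth [ 663.4 -132.6   42.7]
scene jar 0.76 [379.5 334.5] onz [631.5 176.8   0. ] depth [655.1 190.1  46.2
[... 915 characters left out ...]
 ] depth [ 572.5 -132.1   64. ]
side plate 0.65 [308.6 323.8] onz [ 555.5 -216.2   30. ] depth [ 552.5 -229.3   41.5]
side plate 0.38 [308. 235.] onz [616.3  71.4  30. ] depth [614.1  61.7  35.6]
side base 0.95 [306.3 287.4] onz [581.6 -77.    0. ] depth [ 567.3 -140.8   47.6]
side jar 0.91 [303.7 223.8] onz [629.2 178.5   0. ] depth [622.4 146.7  17.5]
side jar 0.57 [305.6 284.3] onz [582.4 -66.7   0. ] depth [ 566.1 -140.4   54.1]
side tip_box 0.56 [238.6 229. ] onz [472.9 180.2   0. ] depth [469.6 116.3  35. ]
side well_plate 0.79 [397.5 374.6] onz [ 671.6 -322.1    0. ] depth [ 663.2 -337.9   18. ]
side spare_comb 0.98 [412.  291.8] onz [ 778.1 -128.8    0. ] depth [ 773.6 -137.2    6.7]
```

Run:
```python
from h import *
from scipy.optimize import least_squares
np.set_printoptions(precision=1,suppress=True)
L=np.array([[-68,-76],[68,-76],[-68,76],[68,76]])
TL=np.array([[62,-130.2],[-62,130.2],[62,130.2],[-62,-130.2]])
# averages of scene & side ; locals in frame yaw~0.23 (may be half turn off)
P=np.array([[534.2,-171.5],[666.4,-137.4],[500.7,-23.4]]); LP=L[:3]
def f(q):
    c,s=np.cos(q[2]),np.sin(q[2]); R=np.array([[c,-s],[s,c]]); return (LP@R.T+q[:2]-P).ravel()
r=least_squares(f,[584,-80,.23]); print(r.x,r.fun)
c,s=np.cos(r.x[2]),np.sin(r.x[2]); R=np.array([[c,-s],[s,c]])
print(L@R.T+r.x[:2]); print(TL@R.T+r.x[:2])
out=[]
for n in('scene','side'):
    im=cv2.imread(f'pics/{n}0.png')
    for p in L@R.T+r.x[:2]: cv2.circle(im,tuple(int(round(v)) for v in proj(n,[*p,44])),3,(0,0,255),-1)
    for p in TL@R.T+r.x[:2]: cv2.circle(im,tuple(int(round(v)) for v in proj(n,[*p,34])),3,(0,255,0),-1)
    a=im[140:380,140:460] if n=='scene' else im[180:420,190:510]
    out.append(cv2.resize(a,(760//2*1,285)))
cv2.imwrite('pics/fit.png',np.vstack([cv2.resize(o,(400,300),interpolation=cv2.INTER_CUBIC) for o in out]))
cv2.imwrite('pics/fit.png',np.hstack([cv2.resize(o,(400,300)) for o in out]))
s=read_state(); print(s['eef_pos'],s['tool_rot'])
```

```text
[583.2 -80.8   0.2] [ 0.7  0.8  0.7 -1.3 -1.5  0.5]
[[ 534.9 -170.7]
 [ 667.1 -138.7]
 [ 499.2  -22.9]
 [ 631.4    9. ]]
[[ 674.  -192.8]
 [ 492.3   31.2]
 [ 612.9   60.3]
 [ 553.5 -221.9]]
[ 223.4 -610.4  231.3] [ 3.1 -0.   0.4]
```

View pics/fit.png

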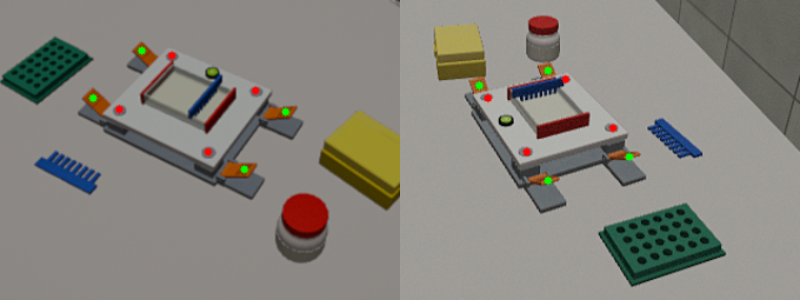

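View pics/side0.png

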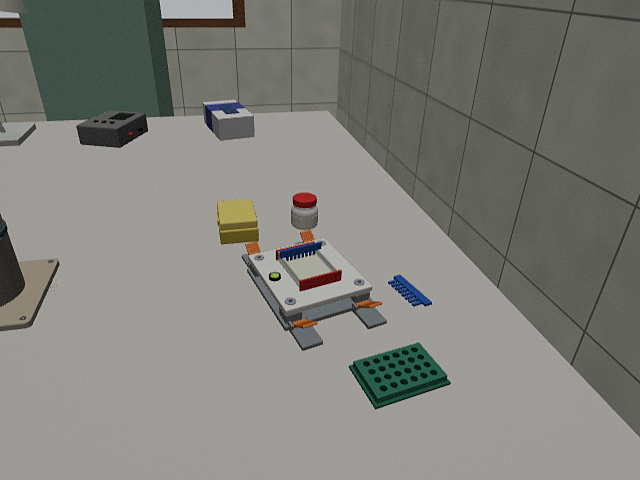

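Add to h.py:
```python
from scipy.spatial.transform import Rotation as Ro
C,YAW=np.array([583.2,-80.8]),0.2374
def W(x,y,z): c,s=np.cos(YAW),np.sin(YAW); return np.array([C[0]+c*x-s*y,C[1]+s*x+c*y,z])
PT={'c1':(-68,76,44),'c2':(68,76,44),'c3':(68,-76,44),'c4':(-68,-76,44),'t1':(-62,130.2,34),'t2':(62,130.2,34),'t3':(62,-130.2,34),'t4':(-62,-130.2,34)}
def delta(name,z):
    s=read_state(); R=Ro.from_euler('xyz',s['tool_rot']); p=W(*PT[name][:2],z)
    d=R.inv().apply(p-np.array(s['eef_pos'])); T=Ro.from_euler('xyz',[np.pi,0,YAW])
    print(name,'clock',s['clock'],'rot',s['tool_rot'],'tool delta',d.round(1),'rotvec',(R.inv()*T).as_rotvec().round(3),'F',np.round(s['force'],1))
```

```bash
python3 -c "
from h import *
s=read_state()
import math
print(C)
delta('c4',90)"
```

```text
[583.2 -80.8]
c4 clock 0.9 rot [ 3.14154956e+00 -5.17713744e-05  3.50769021e-01] tool delta [ 443.7 -305.9  141.3] rotvec [ 0.    -0.     0.113] F [ 0.4 -0.3 -0.2]
```

The manual's scale: shifts go in shares of 0.5 m and turns go in shares of pi rad. Converting my numbers, 40 mm / 500 = 0.08, -27 mm / 500 = -0.054, 0.113 rad / 3.1416 = 0.036.

Request:
creep_tool(
  plan={"tx": [0.08,0.08,0.08,0.08,0.08,0.08,0.08,0.08,0.08,0.08,0,0],"ty": [-0.054,-0.054,-0.054,-0.054,-0.054,-0.054,-0.054,-0.054,-0.054,-0.054,0,0],"tz": [0,0,0,0,0,0,0,0,0,0,0,0],"rx": [0,0,0,0,0,0,0,0,0,0,0,0],"ry": [0,0,0,0,0,0,0,0,0,0,0,0],"rz": [0,0,0,0,0,0,0,0,0,0,0.036,0],"aperture": [0,0,0,0,0,0,0,0,0,0,0,0]},
)

```text
clock: 2.1
eef_pos: [507.1, -217.9, 231.3]
tool_rot: [3.141, -0.0, 0.241]
force: [-1.4, -1.2, -0.1]
width: -0.0
gripper_force: 0.0
```

```bash
python3 -c "
from h import *
delta('c4',60)"
```

```text
c4 clock 2.1 rot [ 3.14142212e+00 -5.12239162e-05  2.40852242e-01] tool delta [ 38.3 -39.3 171.3] rotvec [ 0.    -0.     0.003] F [-1.4 -1.2 -0.1]
```

In the tool's units: 35 mm / 500 = 0.07, 34 mm / 500 = 0.068.

Request:
creep_tool(
  plan={"tx": [0.038,0.038,0,0,0,0,0],"ty": [-0.04,-0.038,0,0,0,0,0],"tz": [0.068,0.068,0.07,0.068,0.068,0,0],"rx": [0,0,0,0,0,0,0],"ry": [0,0,0,0,0,0,0],"rz": [0,0,0,0,0,0,0],"aperture": [0,0,0,0,0,0,0]},
)

```text
clock: 2.8
eef_pos: [533.5, -173.9, 60.6]
tool_rot: [3.141, 0.001, 0.237]
force: [0.6, -0.5, 0.4]
width: 0.1
gripper_force: 0.0
```

Run:
```python
from h import *
delta('c4',44)
for n in('scene','side','wrist'):
    im,d=cams.get_image(n); cv2.imwrite(f'pics/{n}1.png',im)
a=cv2.imread('pics/scene1.png')[140:320,180:420];b=cv2.imread('pics/wrist1.png')
cv2.imwrite('pics/v1.png',np.hstack([cv2.resize(a,(400,300)),cv2.resize(b,(400,300))]))
```

```text
c4 clock 2.8 rot [3.14137536e+00 9.01779141e-04 2.37127177e-01] tool delta [ 2.2 -2.8 16.6] rotvec [ 0.     0.001 -0.   ] F [ 0.6 -0.5  0.4]
```

View pics/v1.png

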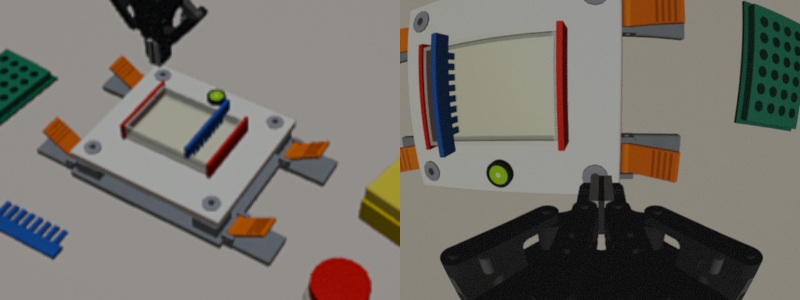

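The wrist view (right) shows the closed fingertips above the corner_4 screw, at about (595,178), and clear of its tab. The scene view agrees. I'll press here.

In the tool's units: 7 mm / 500 = 0.014, 6 mm / 500 = 0.012.

Request:
creep_tool(
  plan={"tx": [0.004,0,0,0],"ty": [-0.006,0,0,0],"tz": [0.014,0.012,0.004,0],"rx": [0,0,0,0],"ry": [0,0,0,0],"rz": [0,0,0,0],"aperture": [0,0,0,0]},
)

```text
clock: 3.35
eef_pos: [534.9, -169.0, 45.0]
tool_rot: [-3.141, 0.001, 0.238]
force: [-0.7, -0.5, 0.1]
width: 0.1
gripper_force: 0.0
```

Request:
creep_tool(
  plan={"tx": [0,0,0],"ty": [0,0,0],"tz": [0.002,0.002,0],"rx": [0,0,0],"ry": [0,0,0],"rz": [0,0,0],"aperture": [0,0,0]},
)

```text
clock: 3.65
eef_pos: [535.3, -169.3, 44.1]
tool_rot: [3.141, -0.0, 0.238]
force: [-1.8, -0.5, 6.7]
width: -0.1
gripper_force: 3.2
```

In the tool's units: 1 mm / 500 = 0.002.

Request:
creep_tool(
  plan={"tx": [0,0],"ty": [0,0],"tz": [0.002,0],"rx": [0,0],"ry": [0,0],"rz": [0,0],"aperture": [0,0]},
)

```text
clock: 3.85
eef_pos: [535.4, -169.3, 44.0]
tool_rot: [3.141, -0.001, 0.238]
force: [-2.6, 2.2, 14.2]
width: -0.2
gripper_force: 7.3
```

Request:
creep_tool(
  plan={"tx": [0,0],"ty": [0,0],"tz": [0.002,0],"rx": [0,0],"ry": [0,0],"rz": [0,0],"aperture": [0,0]},
)

```text
clock: 4.05
eef_pos: [535.3, -169.3, 43.9]
tool_rot: [3.141, -0.001, 0.238]
force: [-4.7, 1.4, 22.8]
width: -0.4
gripper_force: 11.3
```

Corner_4 is firm (23 N, no sinking). Next is corner_3, +136 mm along tool x.

In the tool's units: 46 mm / 500 = 0.092, 45 mm / 500 = 0.09.

Request:
creep_tool(
  plan={"tx": [0,0.09,0.09,0.092,0,0,0],"ty": [0,0,0,0,0,0,0],"tz": [-0.08,0,0,0,0.044,0,0],"rx": [0,0,0,0,0,0,0],"ry": [0,0,0,0,0,0,0],"rz": [0,0,0,0,0,0,0],"aperture": [0,0,0,0,0,0,0]},
)

```text
clock: 4.75
eef_pos: [665.6, -137.7, 58.6]
tool_rot: [-3.141, 0.003, 0.237]
force: [-0.1, -0.4, 0.3]
width: 0.4
gripper_force: 0.0
```

```bash
python3 -c "
from h import *
delta('c3',44)"
```

```text
c3 clock 4.75 rot [-3.1410014   0.003275    0.23708113] tool delta [ 1.3  1.3 14.6] rotvec [-0.001  0.003 -0.   ] F [-0.1 -0.4  0.3]
```

In the tool's units: 7 mm / 500 = 0.014, 5 mm / 500 = 0.01.

Request:
creep_tool(
  plan={"tx": [0.002,0,0,0,0],"ty": [0.002,0,0,0,0],"tz": [0.014,0.01,0.004,0.002,0],"rx": [0,0,0,0,0],"ry": [0,0,0,0,0],"rz": [0,0,0,0,0],"aperture": [0,0,0,0,0]},
)

```text
clock: 5.25
eef_pos: [668.5, -138.0, 44.4]
tool_rot: [-3.142, 0.0, 0.238]
force: [-0.2, 0.5, -0.5]
width: -0.3
gripper_force: 0.0
```

Request:
creep_tool(
  plan={"tx": [0,0,0],"ty": [0,0,0],"tz": [0.002,0.002,0],"rx": [0,0,0],"ry": [0,0,0],"rz": [0,0,0],"aperture": [0,0,0]},
)

```text
clock: 5.55
eef_pos: [668.8, -138.0, 44.1]
tool_rot: [3.141, -0.001, 0.238]
force: [-2.5, 0.7, 8.7]
width: 0.2
gripper_force: 4.7
```

Corner_3 is firm (8.7 N, no sinking). On to corner_2, passing above the comb.

In the tool's units: -50 mm / 500 = -0.1, -46 mm / 500 = -0.092.

Request:
creep_tool(
  plan={"tx": [0,0,0,0,0,0,0],"ty": [0,-0.1,-0.1,-0.1,-0.004,0,0],"tz": [-0.092,0,0,0,0.056,0,0],"rx": [0,0,0,0,0,0,0],"ry": [0,0,0,0,0,0,0],"rz": [0,0,0,0,0,0,0],"aperture": [0,0,0,0,0,0,0]},
)

```text
clock: 6.25
eef_pos: [632.8, 8.2, 60.3]
tool_rot: [3.14, 0.001, 0.237]
force: [0.4, -0.1, -0.4]
width: 0.3
gripper_force: 0.0
```

```bash
python3 -c "
from h import *
delta('c2',44)"
```

```text
c2 clock 6.25 rot [3.14018366e+00 1.01511980e-03 2.36592429e-01] tool delta [-1.1 -1.2 16.3] rotvec [ 0.001  0.001 -0.001] F [ 0.4 -0.1 -0.4]
```

In the tool's units: 7 mm / 500 = 0.014, 6 mm / 500 = 0.012.

Request:
creep_tool(
  plan={"tx": [-0.002,0,0,0,0],"ty": [-0.002,0,0,0,0],"tz": [0.014,0.012,0.004,0.002,0],"rx": [0,0,0,0,0],"ry": [0,0,0,0,0],"rz": [0,0,0,0,0],"aperture": [0,0,0,0,0]},
)

```text
clock: 6.75
eef_pos: [631.7, 10.2, 44.3]
tool_rot: [3.141, -0.0, 0.237]
force: [0.1, -0.0, -0.5]
width: -0.0
gripper_force: 0.0
```

Request:
creep_tool(
  plan={"tx": [0,0,0],"ty": [0,0,0],"tz": [0.002,0.002,0],"rx": [0,0,0],"ry": [0,0,0],"rz": [0,0,0],"aperture": [0,0,0]},
)

```text
clock: 7.05
eef_pos: [632.0, 10.5, 42.6]
tool_rot: [3.141, -0.001, 0.238]
force: [0.5, -0.5, 2.6]
width: 0.2
gripper_force: 1.1
```

Corner_2 gives, so I'll keep pressing to the stop.

In the tool's units: 1 mm / 500 = 0.002.

Request:
creep_tool(
  plan={"tx": [0,0,0,0,0,0],"ty": [0,0,0,0,0,0],"tz": [0.002,0.002,0.002,0.002,0,0],"rx": [0,0,0,0,0,0],"ry": [0,0,0,0,0,0],"rz": [0,0,0,0,0,0],"aperture": [0,0,0,0,0,0]},
)

```text
clock: 7.65
eef_pos: [632.2, 10.7, 40.2]
tool_rot: [3.142, -0.001, 0.238]
force: [-2.7, -0.5, 15.1]
width: -0.0
gripper_force: 7.4
```

Request:
creep_tool(
  plan={"tx": [0,0,0],"ty": [0,0,0],"tz": [0.002,0.002,0],"rx": [0,0,0],"ry": [0,0,0],"rz": [0,0,0],"aperture": [0,0,0]},
)

```text
clock: 7.95
eef_pos: [632.3, 10.7, 40.0]
tool_rot: [-3.142, -0.002, 0.238]
force: [-5.8, -0.3, 26.5]
width: 0.1
gripper_force: 13.6
```

Corner_2 rocks: it sank 4 mm to a hard stop. I'll lift and go to tab_2.

In the tool's units: -45 mm / 500 = -0.09, -35 mm / 500 = -0.07.

Request:
creep_tool(
  plan={"tx": [0,-0.012,0,0,0],"ty": [0,-0.09,-0.026,0,0],"tz": [-0.07,0,0.016,0,0],"rx": [0,0,0,0,0],"ry": [0,0,0,0,0],"rz": [0,0,0,0,0],"aperture": [0,0,0,0,0]},
)

```text
clock: 8.45
eef_pos: [611.6, 65.0, 62.5]
tool_rot: [3.141, 0.002, 0.238]
force: [0.4, -0.3, -0.3]
width: -0.4
gripper_force: 0.0
```

Run:
```python
from h import *
delta('t2',34); print('corner2 dist')
for n in('side','wrist'):
    im,d=cams.get_image(n); cv2.imwrite(f'pics/{n}2.png',im)
a=cv2.imread('pics/side2.png')[190:310,220:380];b=cv2.imread('pics/wrist2.png')
cv2.imwrite('pics/v2.png',np.hstack([cv2.resize(a,(400,300)),cv2.resize(b,(400,300))]))
```

```text
t2 clock 8.45 rot [3.14089850e+00 1.72200887e-03 2.38405309e-01] tool delta [ 0.1  4.8 28.5] rotvec [0.001 0.002 0.001] F [ 0.4 -0.3 -0.3]
corner2 dist
```

View pics/v2.png

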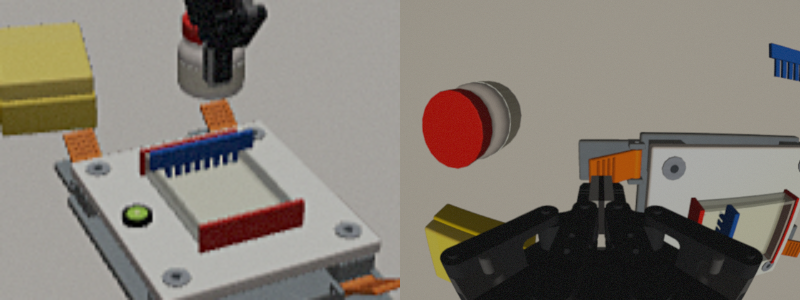

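The fingertips stand above tab_2: the wrist view has the orange tab at about (612,165), just beyond the tips, and the jar and comb are clear. I'll press it down.

In the tool's units: 12 mm / 500 = 0.024, 10 mm / 500 = 0.02.

Request:
creep_tool(
  plan={"tx": [0,0,0,0,0,0,0],"ty": [0,0,0,0,0,0,0],"tz": [0.024,0.02,0.004,0.004,0.004,0.004,0],"rx": [0,0,0,0,0,0,0],"ry": [0,0,0,0,0,0,0],"rz": [0,0,0,0,0,0,0],"aperture": [0,0,0,0,0,0,0]},
)

```text
clock: 9.25
eef_pos: [612.2, 65.7, 33.3]
tool_rot: [-3.141, -0.0, 0.238]
force: [-1.0, -0.3, 1.0]
width: -0.2
gripper_force: 0.6
```

Request:
creep_tool(
  plan={"tx": [0,0,0,0],"ty": [0,0,0,0],"tz": [0.004,0.004,0.004,0],"rx": [0,0,0,0],"ry": [0,0,0,0],"rz": [0,0,0,0],"aperture": [0,0,0,0]},
)

```text
clock: 9.65
eef_pos: [612.3, 65.8, 27.1]
tool_rot: [-3.141, -0.0, 0.238]
force: [-0.2, 0.2, 0.9]
width: -0.2
gripper_force: 0.7
```

In the tool's units: 2 mm / 500 = 0.004.

Request:
creep_tool(
  plan={"tx": [0,0,0,0,0],"ty": [0,0,0,0,0],"tz": [0.004,0.004,0.004,0.004,0.004],"rx": [0,0,0,0,0],"ry": [0,0,0,0,0],"rz": [0,0,0,0,0],"aperture": [0,0,0,0,0]},
)

```text
clock: 10.15
eef_pos: [612.1, 65.9, 17.1]
tool_rot: [-3.141, -0.0, 0.238]
force: [-0.5, 3.4, 4.5]
width: -0.0
gripper_force: 1.9
```

Request:
creep_tool(
  plan={"tx": [0,0,0,0],"ty": [0,0,0,0],"tz": [0.002,0.002,0.002,0],"rx": [0,0,0,0],"ry": [0,0,0,0],"rz": [0,0,0,0],"aperture": [0,0,0,0]},
)

```text
clock: 10.55
eef_pos: [612.1, 66.1, 14.9]
tool_rot: [-3.141, -0.0, 0.238]
force: [-1.2, 3.1, 8.0]
width: 0.0
gripper_force: 4.1
```

In the tool's units: 1 mm / 500 = 0.002.

Request:
creep_tool(
  plan={"tx": [0,0,0],"ty": [0,0,0],"tz": [0.002,0.002,0],"rx": [0,0,0],"ry": [0,0,0],"rz": [0,0,0],"aperture": [0,0,0]},
)

```text
clock: 10.85
eef_pos: [612.2, 66.1, 14.5]
tool_rot: [-3.141, -0.001, 0.238]
force: [-4.2, 2.7, 21.1]
width: 0.2
gripper_force: 10.2
```

Request:
creep_tool(
  plan={"tx": [0,0],"ty": [0,0],"tz": [0.002,0],"rx": [0,0],"ry": [0,0],"rz": [0,0],"aperture": [0,0]},
)

```text
clock: 11.05
eef_pos: [612.2, 66.1, 14.3]
tool_rot: [-3.141, -0.001, 0.238]
force: [-5.6, 2.3, 26.7]
width: -0.1
gripper_force: 13.3
```

Hard stop at 14.3 mm, so the tab is flat. I'll lift away and check.

In the tool's units: -50 mm / 500 = -0.1, -45 mm / 500 = -0.09.

Request:
creep_tool(
  plan={"tx": [0,0,0,-0.09,-0.1,-0.1,-0.1,0,0,0],"ty": [0,0,0,0,0,0,0,0,0,0],"tz": [-0.04,-0.09,-0.1,-0.04,0,0,0,0,0,0],"rx": [0,0,0,0,0,0,0,0,0,0],"ry": [0,0,0,0,0,0,0,0,0,0],"rz": [0,0,0,0,0,0,0,0,0,0],"aperture": [0,0,0,0,0,0,0,0,0,0]},
)

```text
clock: 12.05
eef_pos: [424.3, 19.3, 146.4]
tool_rot: [3.141, -0.002, 0.237]
force: [-0.2, 0.2, 0.5]
width: -0.1
gripper_force: 0.0
```

Run:
```python
from h import *
np.set_printoptions(precision=1,suppress=True)
o=[]
for n in('scene','side'):
    im,d=cams.get_image(n); d0=np.load(f'{n}0.npy')
    for k,(x,y,z) in PT.items():
        zs=[]
        if k[0]=='c':
            for D in(d0,d):
                p=deproj(n,proj(n,W(x,y,z)),D); zs.append(None if p is None else round(p[2],1))
        else:
            for zz,yy in((34,130.2),(15,136)):
                p=deproj(n,proj(n,W(x,np.sign(y)*yy,zz)),d); zs.append(None if p is None else round(p[2],1))
        print(n,k,zs)
    a=im[140:320,180:420] if n=='scene' else im[190:340,220:420]
    o.append(cv2.resize(a,(400,300)))
cv2.imwrite('pics/v3.png',np.hstack(o)); print(read_state()['clock'])
```

```text
scene c1 [np.float64(43.7), np.float64(44.3)]
scene c2 [np.float64(43.6), np.float64(43.6)]
scene c3 [np.float64(43.0), np.float64(42.9)]
scene c4 [np.float64(44.1), np.float64(43.8)]
scene t1 [np.float64(35.2), np.float64(10.5)]
scene t2 [np.float64(8.3), np.float64(14.8)]
scene t3 [np.float64(34.6), np.float64(30.5)]
scene t4 [np.float64(34.9), np.float64(30.3)]
side c1 [np.float64(46.0), np.float64(45.6)]
side c2 [np.float64(46.7), np.float64(44.9)]
side c3 [np.float64(44.5), np.float64(45.0)]
side c4 [np.float64(43.5), np.float64(44.9)]
side t1 [np.float64(34.0), np.float64(44.0)]
side t2 [np.float64(1.7), np.float64(42.6)]
side t3 [np.float64(42.1), np.float64(10.5)]
side t4 [np.float64(41.4), np.float64(10.7)]
12.15
```

View pics/v3.png

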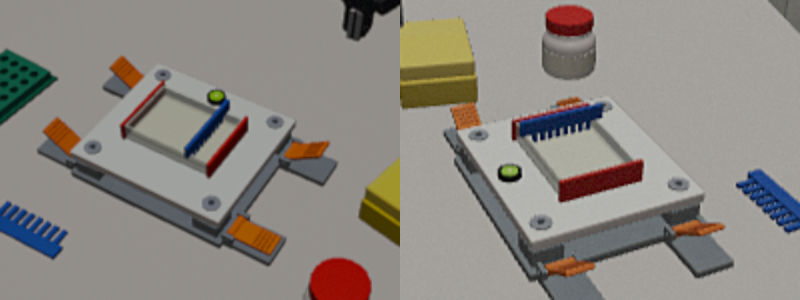

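In the scene view (left), tab_2 at about (253,235) lies flat and measures 14.8 mm. The other three tabs stand up, the corners read level and nothing around the table has moved.

```bash
python3 -c "
from cell import ctrl
print(ctrl.finish_job())"
```

```text
the job is handed in; nothing more can be done
None
```

Corner_2 was the one that rocked (it sank 4 mm to a hard stop); I pressed tab_2 flat, the other three tabs stayed up, the plate measured level within camera accuracy (about 2 mm), and the job is handed in at about 12 s with no verdict returned.

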